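# Lock the repair turntable and offer up the power board

### The arm

A 6-joint arm with a two-finger parallel gripper is mounted at the origin on the work surface. World frame = base frame: x ahead of the robot, y to its left, z up, the work surface at z = 0. Lengths are in m, angles in rad, forces in N, time in s.
With the tool pointing down it reaches from about 0.25 to 0.725 m from the base axis. Payload 4 kg.
Tool frame: the origin (TCP) lies between the finger pads; the fingertips stand 22 mm ahead of it and the grasp point (between the pads) lies 3 mm ahead of it; z points along the fingers, y is the line along which they close (so a half turn about z gives the same grasp; the last joint's range is limited). The gripper opens to 85 mm and grips with 20 to 120 N. Pads are 22 mm wide; open, the fingers measure 114 mm over their backs; the gripper's body (76 mm by 85 mm) begins 54 mm behind the grasp point. The pads swing forward as they close: fully open they stand 13 mm farther back than shut.
Start: joints at [-1.117, 0.241, 0.005, 1.335, 0, 1.571], TCP at [0.219, -0.449, 0.253] pointing down, gripper open.
Joint ranges: [-2.72, 2.72], [-1.05, 1.87], [-1.09, 1.28], [-1.99, 2.15], [-1.42, 1.44], [-3.14, 3.14]. Speed limits (rad/s): [2.79, 2.79, 3.14, 3.14, 3.14, 3.14].

### API

Orientations are given as a unit quaternion [w, x, y, z].
In Python, from cell import * gives the robot as it stands.
- The arm moves only by the tool send_rows, never from a script. Its argument "series" is a list of rows, each a list of 3 entries, a list of its own where there are three numbers: the finger opening in mm, from 0 to 85.4, then the shift along the tool's x, y, z scaled (see below), then the turn, a rotation vector about the tool's x, y, z scaled (see below). In form: [[hand, [dx, dy, dz], [ax, ay, az]], ...]. A call has 1 to 8 rows; each row is the pose to reach, as a shift and turn from the pose commanded when the call began, along the tool's axes at that moment; what a row does not reach only later rows make up. The controller multiplies each number of a shift by 12 cm and each number of a turn by 90 degrees. A row lasts 1/10 s, in which the tool goes at most 50 mm and 8.59 degrees, less where a joint would pass 70% of its speed; a pose out of reach is approached as far as the arm can. A call with a number of a shift or a turn outside -1 to 1 is refused whole. A call with a gripper value outside its range is refused whole. The fingers move at their own pace and stop on an object; the grip force is fixed at half the most. Time passes only in rows, so rows that repeat a pose let the fingers close. It gives the time, the measured TCP pose, the force, the opening and the grip force at its end, in the units of the state.
- read_state(): the state, without advancing time (a new reading comes with each control period).
- camera(name): name is "scene" or "top"; returns a dict with "img" (384x512x3 uint8, red, green, blue), "intrinsics" (3x3 intrinsics, pixels), "R" (3x3) and "t" (3): a world point X has camera coordinates R X + t. Camera axes: x right, y down, z forward; pixel columns grow to the right and rows downward; lengths in m; the calibration is good to about 2 mm. A picture is of the moment at which its call begins. There is no depth.
- job_done(): hands the job in; it is judged then, once.
Trained networks look in a picture, given as the dict that the camera call returned (one of the last four; its "shot" number tells which), for a name from the list of things; names that differ only in an ending like _2 or _b are one class to them, and where a whole thing is asked for, a point or a joint stands for the part that bears it (a point fixed in the world has none). Each returns a list of dicts, best first, with "p" (0 to 1); they miss things now and then, are a little off and sometimes report something else, mostly with a low value. They report only what shows in the picture. A call takes as long as a camera call.
- masks_of(name, picture): "pixels" (384x512 bool, what is visible of it) and "at" ([row, column] in pixels, amid what is visible of it).
The state is a dict: "clock": time; "joints": joint angles; "dq": joint speeds; "joint_efforts": joint torques, N m; "ee_pos": TCP position; "tcp_rot": TCP orientation; "contact_force": force on the tool from outside, world axes, zero at the start; "ft_torque": the same for the moment, N m; "finger_gap": finger opening in m; "grasp_force": force on a finger pad.
Only numpy, scipy, OpenCV 4.12 (cv2) and the standard library are available. Lean on these libraries where they do the work, as an engineer would, in place of code of your own. Each camera call takes 0.05 s, during which the arm holds its last target. There are 200 camera calls.

### The job

Lock the turntable first: push its headed lock pin down through the fork and the deck's lug until the head sits fully home. Then lift the power board out of the bench clutter by its upright heatsink bar, gripping the bar at the board's balance point so that it stays level all the way, and bring it squared up and centred over the turntable's four posts (either way round will do). Finish still holding it there, level and steady, about 4 cm clear above the posts, so that I can guide it down, and leave the other things on the bench where they are.

Things in the scene. Friction and masses are not known exactly. Their poses are not given: they have to be found in the camera images.
- stand: Repair turntable, fixed, already turned so that its lock holes line up; it does not turn in this job. Dark round base, round aluminium deck 240 mm in diameter, its top 40 mm above the bench, four posts on the deck. Origin on the bench under the deck's centre; x along the long side of the post rectangle, y towards the lock fork, z up.
- posts (a point): Centre of the turntable's four posts, level with the cup tops, 90 mm above the bench. The posts end in black rubber cups 18 mm in diameter, on a rectangle 194 mm (turntable's x) by 94 mm (its y). The power board's spacers match them.
- fork_top (a point): Steel lock fork at the deck's edge, 36 mm wide, with the deck's lug between its two leaves. This point is the pin hole's mouth in the top leaf, 52 mm above the bench, 138 mm from the turntable's centre along its +y.
- pin_head (a point): Centre of the top face of the lock pin's head. Upright steel pin, shank 10 mm, round dark head 22 mm in diameter, 8 mm thick. It starts 22 to 30 mm proud of the fork; seated, the head lies on the fork and its top face is 60 mm above the bench. It slides straight down only, stays where it is put, takes 6 to 8 N to push slowly, and meets a hard stop when seated.
- pin (a joint): How far the lock pin is pushed in: 0 = head 30 mm proud of the fork, 0.030 m = head fully seated on it. Starts between 0 and 0.008.
- module: The loose power board: green circuit board 210 x 110 x 3 mm, long side along x, on four 8 mm high brass spacers at the corners of a 194 x 94 mm rectangle. Origin: centre, on the spacers' underside; z up. It stands flat on the bench, its x axis pointing away from the robot, up to 46 degrees either way. It weighs 0.76 to 0.97 kg and balances on its heatsink bar at x = +41 mm, y = 0.
- module_mid (a point): Middle of the power board (x = y = 0), half-way up: 29 mm above the spacers' underside, axes as the board's. The balance point lies 41 mm from it along +x, towards the transformer. Beside the bar there, the board carries only small parts, less than 18 mm above the spacers' underside. Black capacitors and a terminal block stand at the -x end.
- bar_top (a point): Middle of the top edge of the power board's upright aluminium heatsink bar, at x = -12 mm on the board, 58 mm above the spacers' underside. The bar stands on edge along the board's x at y = 0, from x = -88 to +64 mm; 8 mm thick, 20 mm over its foot flange (up to 15 mm above the spacers' underside).
- transformer (a point): Top centre of the heavy iron-core transformer at the power board's +x end, 85 mm from the middle, 59 mm above the spacers' underside. It takes up x = +68 to +102 mm and 62 mm across.
- screwdriver_mid (a point): Bystander: screwdriver with a black handle, 170 mm, lying beyond the turntable.
- capacitor_mid (a point): Bystander: loose black capacitor, 30 mm in diameter, 45 mm high, standing off the board's light end (-x).
- finned_sink_mid (a point): Bystander: small finned aluminium heatsink 50 x 36 x 28 mm, off the board's light end (-x).
- reel_mid (a point): Bystander: reel of solder, 52 mm in diameter, 40 mm high, at the far side of the bench.
- meter_mid (a point): Bystander: handheld multimeter 150 x 75 x 44 mm lying on its back at the right of the work.
- screw_tray_mid (a point): Bystander: open steel tray of screws 100 x 130 x 30 mm at the left of the work.
- brush_mid (a point): Bystander: small cleaning brush 130 mm long, 23 mm high, lying crosswise at the far side of the bench.

How it is judged:
On the way, in this order (a step that is already met when the one before it is completed fails the run):
1. the lock pin is pushed home (value of joint pin above 0.0275 m), for 0.2 s.
2. the power board is lifted clear of the bench, level, gripped at its balance point (height (world z) of module_mid above 0.069 m and angle between module_mid's own z axis and vertical below 0.08 rad and contact force between the fingers and module above 2 N and x of the grasp point in the frame of module_mid between 0.021 and 0.061 m), for 0.2 s.
At the end, for the whole second after the job is handed in: Pin within 2.5 mm of its seat; board held in the gripper within 20 mm of its balance point along the bar, level within 0.08 rad, centred within 15 mm and squared within 0.12 rad (either way round) over the posts, spacers 20 to 65 mm above the cups, not touching the turntable, at rest (value of joint pin above 0.0275 m and angle between module_mid's own z axis and vertical below 0.08 rad and contact force between the fingers and module above 2 N and x of the grasp point in the frame of module_mid between 0.021 and 0.061 m and z of module_mid in the frame of stand between 0.139 and 0.184 m and horizontal distance between module_mid and posts below 0.015 m and angle between the x axis of module_mid and the x axis of stand, either way round below 0.12 rad and contact force between module and stand below 0.1 N and linear speed of module below 0.02 m/s and angular speed of module below 0.1 rad/s); the arm keeps its last pose, push and grip.
It fails at once if the power board is tipped by more than 0.25 rad (angle between module_mid's own z axis and vertical above 0.25 rad).
It fails at once if one of the other things on the bench is moved by more than 30 mm (distance of any of screwdriver_mid, capacitor_mid, finned_sink_mid, reel_mid, meter_mid, screw_tray_mid, brush_mid from where it was at the start of the episode above 0.03 m).
It also fails if it takes over 53 s, if anything falls off the work surface, if the arm or the gripper's body presses on something with over 40 N, if the wrist force passes 120 N, or if a joint passes its speed limit or range.

## Working session

There is one attempt and no reset: what is moved stays moved. The work goes in short steps, Python scripts to look and compute and a tool call to move; the robot and the scene stay as the last step left them, time stands still between calls to the robot, and variables do not carry over. Pictures are saved under pics/ and viewed, at most 10 in all, crops included, and the job is handed in when it is done.

Besides the shell and the picture viewer there is one more tool, called after "Call:" in YAML: its name, and indented under it one key for each argument. send_rows: Moves the arm, as the interface text tells. Shifts and turns lie within -1 to 1; 1 stands for 12 cm of shift or 90 degrees of turn. Its arguments: {"type":"object","properties":{"series":{"type":"array","items":{"type":"array"}}},"required":["series"]}

```bash
mkdir -p pics; cat > h.py <<'E'
from cell import *
import numpy as np, cv2
from scipy.spatial.transform import Rotation as Ro
def proj(c,X):
    p=c["intrinsics"]@(c["R"]@np.array(X,float)+c["t"]); return p[:2]/p[2]
def ray(c,uv,z):
    d=c["R"].T@np.linalg.solve(c["intrinsics"],[uv[0],uv[1],1.0]); o=-c["R"].T@c["t"]
    return o+d*(z-o[2])/d[2]
E
python3 - <<'E'
from h import *
s=read_state(); print({k:np.round(v,3) for k,v in s.items()})
for n in ("top","scene"):
    c=camera(n); cv2.imwrite(f"pics/{n}0.png",cv2.resize(c["img"][:,:,::-1],None,fx=1.5,fy=1.5))
    print(n,np.round(-c["R"].T@c["t"],3))
    for nm,z in (("stand",.04),("pin_head",.085),("module",.01),("bar_top",.058),("transformer",.059),("capacitor_mid",.02),("finned_sink_mid",.014)):
        for m in masks_of(nm,c)[:2]:
            r,q=m["at"]; print(nm,round(m["p"],2),np.round([q,r]),m["pixels"].sum(),np.round(ray(c,(q,r),z),3))
E
```

```text
{'clock': np.float64(0.0), 'joints': array([-1.117,  0.241,  0.004,  1.335,  0.   ,  1.571]), 'dq': array([ 0.001, -0.   , -0.001, -0.   ,  0.   , -0.   ]), 'joint_efforts': array([ 0.0000e+00, -3.7232e+01,  2.5241e+01,  1.7000e-02,  0.0000e+00,
        0.0000e+00]), 'ee_pos': array([ 0.219, -0.449,  0.252]), 'tcp_rot': array([-0.001,  0.974,  0.225, -0.   ]), 'contact_force': array([-0.191, -0.234,  0.777]), 'ft_torque': array([ 0.013, -0.038,  0.008]), 'grasp_force': np.float64(0.0), 'finger_gap': np.float64(0.085)}
top [0.316 0.02  1.504]
stand 0.85 [183. 218.] 5131 [0.478 0.186 0.04 ]
pin_head 0.45 [137. 227.] 28 [0.45  0.316 0.085]
bar_top 0.21 [394. 182.] 1171 [ 0.577 -0.461  0.058]
finned_sink_mid 0.68 [299. 250.] 195 [ 0.376 -0.165  0.014]
scene [ 1.269 -0.463  0.756]
stand 0.97 [298. 164.] 2967 [0.496 0.184 0.04 ]
module 0.7 [173. 226.] 2294 [ 0.522 -0.255  0.01 ]
bar_top 0.96 [172. 224.] 2309 [ 0.564 -0.268  0.058]
transformer 0.79 [173. 222.] 2325 [ 0.559 -0.264  0.059]
capacitor_mid 0.49 [322. 138.] 29 [0.391 0.376 0.02 ]
capacitor_mid 0.45 [197. 189.] 137 [ 0.422 -0.137  0.02 ]
finned_sink_mid 0.72 [183. 186.] 219 [ 0.384 -0.166  0.014]
finned_sink_mid 0.29 [171. 225.] 2333 [ 0.52  -0.259  0.014]
```

View pics/top0.png

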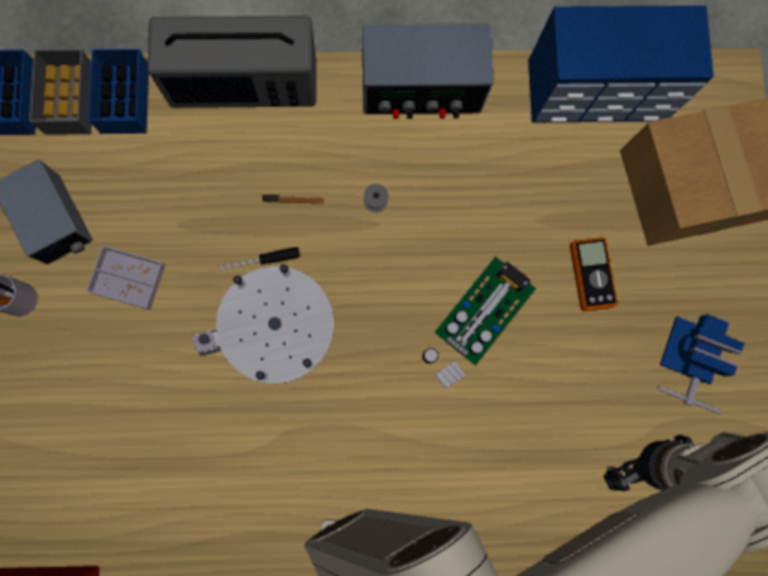

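View pics/scene0.png

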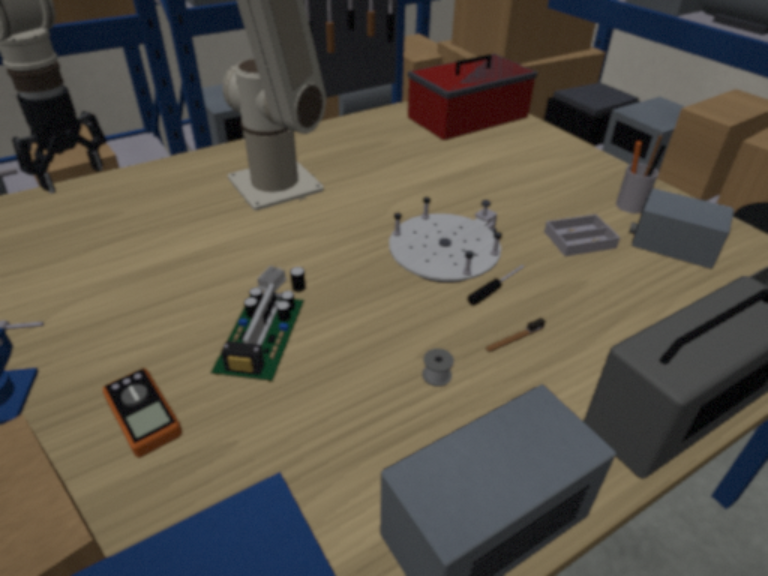

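Top view: the deck centre is at (275,323), cups at (239,281), (284,269), (307,363) and (261,375), and the pin head at (204,339). The board's corners are at (498,259), (534,288), (476,363) and (437,332), with the transformer at the upper right. The capacitor (430,355) and finned sink (451,374) lie off the near end. The scene view agrees with this.

```bash
cat > meas.py <<'E'
from h import *
c=camera("top"); im=c["img"]
hsv=cv2.cvtColor(im,cv2.COLOR_RGB2HSV)
# board: green
g=cv2.inRange(hsv,(40,90,30),(90,255,255)); g[:150]=0
g=cv2.morphologyEx(g,cv2.MORPH_CLOSE,np.ones((13,13)))
k=max(cv2.findContours(g,0,2)[0],key=cv2.contourArea)
bx=cv2.boxPoints(cv2.minAreaRect(k)); W=np.array([ray(c,p,.011) for p in bx])
print("board",np.round(W,3).tolist(),"size",[round(np.linalg.norm(W[i]-W[i-1]),3) for i in (0,1)],"c",W.mean(0).round(4))
# cups
gy=cv2.cvtColor(im,cv2.COLOR_RGB2GRAY).astype(float)
P=[]
for u,v in ((159,187),(189.5,179.5),(204.5,242),(174,250)):
    r0,c0=int(v)-6,int(u)-6; w=np.clip(95-gy[r0:r0+13,c0:c0+13],0,None)
    yy,xx=np.mgrid[r0:r0+13,c0:c0+13]; P.append(ray(c,((w*xx).sum()/w.sum(),(w*yy).sum()/w.sum()),.088))
P=np.array(P); print("cups",P.round(4).tolist(),"c",P.mean(0).round(4))
print("sides",[round(np.linalg.norm(P[i]-P[i-1]),3) for i in range(4)])
x=(P[1]-P[2]+P[0]-P[3]); print("stand x yaw deg",np.degrees(np.arctan2(x[1],x[0])))
C=P.mean(0)
y=np.array([-x[1],x[0]])/np.hypot(*x[:2]); print("pin pred",(C[:2]+.138*y).round(4))
cr=im[160:265,115:225]; cr2=im[155:260,270:380]
cv2.imwrite("pics/crop.png",cv2.resize(np.hstack([cr,cr2])[:,:,::-1],None,fx=3.6,fy=3.6,interpolation=cv2.INTER_CUBIC))
print(gy[220:234,128:146].astype(int))
E
python3 meas.py
```

```text
board [[0.466, -0.139, 0.011], [0.626, -0.273, 0.011], [0.554, -0.357, 0.011], [0.397, -0.222, 0.011]] size [np.float64(0.107), np.float64(0.208)] c [ 0.5109 -0.2478  0.011 ]
cups [[0.5681, 0.2552, 0.088], [0.5968, 0.1674, 0.088], [0.4023, 0.1184, 0.088], [0.3799, 0.2092, 0.088]] c [0.4868 0.1876 0.088 ]
sides [np.float64(0.194), np.float64(0.092), np.float64(0.201), np.float64(0.093)]
stand x yaw deg 13.948680862256458
pin pred [0.4535 0.3215]
[[118 118 119 120 120 118 117 119 114 115 126 127 113  99  93  89 121 142]
 [113 112 115 115 110 111 112 108 108 116 127 127 111 102 115 122 129 140]
 [106 109 118 124 117 106  96  84  87 100 115 126 120 126 149 154 149 144]
 [104 113 124 129 116  91  67  57  57  66  85 112 126 131 142 152 150 148]
 [114 124 123 121  98  66  53  53  51  52  62  96 125 120 126 149 150 149]
 [123 129 123 113  85  53  52  52  52  53  51  80 113 114 124 152 151 150]
 [116 122 119 109  78  52  51  54  52  51  51  66 101 117 125 151 153 149]
 [114 115 120 114  88  58  51  51  52  52  49  70 108 120 128 144 149 149]
 [115 118 123 121 106  80  62  53  54  57  67  90 118 124 123 134 148 148]
 [118 121 125 122 120 109  94  80  84  97 103 113 124 126 114 124 149 146]
 [117 119 121 123 123 125 119 111 114 120 124 123 125 125 112 109 121 114]
 [122 116 116 123 124 124 124 122 124 123 125 123 124 123 108 100  92  67]
 [123 113 110 122 124 125 124 121 126 122 110 110 120 119  93  83  79  60]
 [124 120 120 125 125 121 110 109 122 119  92  80  91  94  70  57  61  60]]
```

View pics/crop.png

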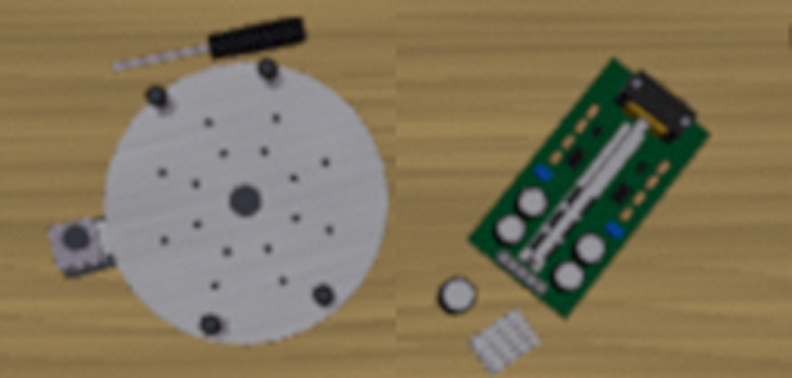

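Crop: the pin head shows at about (136,226) in the full image. The board's bar runs toward the transformer at the upper right, and the four cups are clear. Next I work out the moves to the pin.

```bash
cat >> h.py <<'E'
def go(target,yaw=None,frm=None):
    """shift (units of 12cm) in the tool's present axes, and turn about tool z (units 90deg) for x-axis yaw"""
    s=read_state(); w,x,y,z=s["tcp_rot"]; R=Ro.from_quat([x,y,z,w])
    p=np.array(s["ee_pos"]); d=R.inv().apply(np.array(target)-p)/.12
    cy=np.degrees(np.arctan2(R.as_matrix()[1,0],R.as_matrix()[0,0]))
    print("pos",p.round(4),"yaw",cy.round(2),"tilt",np.degrees(np.arccos(-R.as_matrix()[2,2])).round(2),"shift",d.round(3),end=" ")
    if yaw is not None:
        t=(yaw-cy+180)%360-180; Rt=Ro.from_euler("z",yaw,degrees=True)*Ro.from_quat([1,0,0,0])
        print("turn",((R.inv()*Rt).as_rotvec()/(np.pi/2)).round(3),end=" ")
    print()
E
python3 - <<'E'
from h import *
c=camera("top"); p=ray(c,(135.7,225.7),.086); print(p)
for m in masks_of("pin_head",c)[:1]: print(m["at"],m["p"])
go([p[0],p[1],.17])
E
```

```text
[0.45243924 0.3198736  0.086     ]
[226.4, 137.8] 0.49
pos [ 0.2192 -0.4494  0.2533] yaw 26.0 tilt 0.0 shift [ 4.557 -4.909  0.694]
```

Call:
send_rows:
  series:
    - [0,[0.911,-0.982,0],[0,0,0]]
    - [0,[0.911,-0.982,0],[0,0,0]]
    - [0,[0.911,-0.982,0],[0,0,0]]
    - [0,[0.911,-0.982,0],[0,0,0]]

```text
clock: 1.35
ee_pos: [0.2659, -0.2916, 0.2533]
tcp_rot: [-0.001, 0.974, 0.227, 0.0]
contact_force: [-0.2, -0.9, 0.7]
finger_gap: 0.0281
grasp_force: 0.0
```

Call:
send_rows:
  series:
    - [0,[0.911,-0.982,0],[0,0,0]]
    - [0,[0.911,-0.982,0],[0,0,0]]
    - [0,[0.911,-0.982,0],[0,0,0]]
    - [0,[0.911,-0.982,0],[0,0,0]]

```text
clock: 1.75
ee_pos: [0.3132, -0.1384, 0.2536]
tcp_rot: [-0.0, 0.974, 0.228, 0.001]
contact_force: [-0.2, -0.4, -0.4]
finger_gap: -0.0002
grasp_force: 0.0
```

Call:
send_rows:
  series:
    - [0,[0.911,-0.982,0],[0,0,0]]
    - [0,[0.911,-0.982,0],[0,0,0]]
    - [0,[0.911,-0.982,0],[0,0,0]]
    - [0,[0.911,-0.982,0],[0,0,0]]

```text
clock: 2.15
ee_pos: [0.3604, 0.0158, 0.2536]
tcp_rot: [-0.0, 0.974, 0.228, 0.001]
contact_force: [0.4, -0.6, 0.3]
finger_gap: 0.0
grasp_force: 0.0
```

Call:
send_rows:
  series:
    - [0,[0.911,-0.982,0],[0,0,0]]
    - [0,[0.911,-0.982,0],[0,0,0]]
    - [0,[0.911,-0.982,0],[0,0,0]]
    - [0,[0.911,-0.982,0],[0,0,0]]

```text
clock: 2.55
ee_pos: [0.4073, 0.1693, 0.2531]
tcp_rot: [-0.0, 0.974, 0.227, 0.001]
contact_force: [0.8, -0.5, 0.3]
finger_gap: 0.0002
grasp_force: 0.0
```

Call:
send_rows:
  series:
    - [0,[0.911,-0.982,0.5],[0,0,0]]
    - [0,[0.911,-0.982,0.5],[0,0,0]]
    - [0,[0.911,-0.982,0.5],[0,0,0]]
    - [0,[0.911,-0.982,0.5],[0,0,0]]
    - [0,[0.911,-0.982,0.5],[0,0,0]]

```text
clock: 3.05
ee_pos: [0.4748, 0.281, 0.1915]
tcp_rot: [-0.016, 0.966, 0.257, -0.006]
contact_force: [-0.8, -0.5, 0.0]
finger_gap: -0.0
grasp_force: 0.0
```

```bash
python3 - <<'E'
from h import *
go([.4525,.32,.125])
s=read_state(); print(s["joints"].round(3),s["contact_force"].round(2),s["finger_gap"],s["clock"])
ca=camera("scene"); c=camera("top")
for cc in (ca,c):
    print(proj(cc,[.4525,.32,.086]), [ (np.round(m["at"],1),m["p"]) for m in masks_of("pin_head",cc)[:1]])
u,v=proj(ca,[.4525,.32,.12]).astype(int)
u2,v2=proj(c,[.4525,.32,.12]).astype(int)
f=lambda im,u,v: im[max(0,v-50):max(0,v-50)+100,max(0,u-50):max(0,u-50)+100]
cv2.imwrite("pics/pin1.png",cv2.resize(np.hstack([f(ca["img"],u,v),f(c["img"],u2,v2)])[:,:,::-1],None,fx=4,fy=4,interpolation=cv2.INTER_CUBIC))
E
```

```text
pos [0.4748 0.281  0.1915] yaw 29.74 tilt 1.94 shift [ 0.002 -0.356  0.566] 
[0.517 0.378 0.033 1.229 0.034 3.14 ] [-0.75 -0.5   0.01] -3.9328913999582156e-05 3.05
[323.74091248 133.95499462] [(array([136.2, 323.7]), 0.62)]
[135.65716168 225.6800089 ] []
```

View pics/pin1.png

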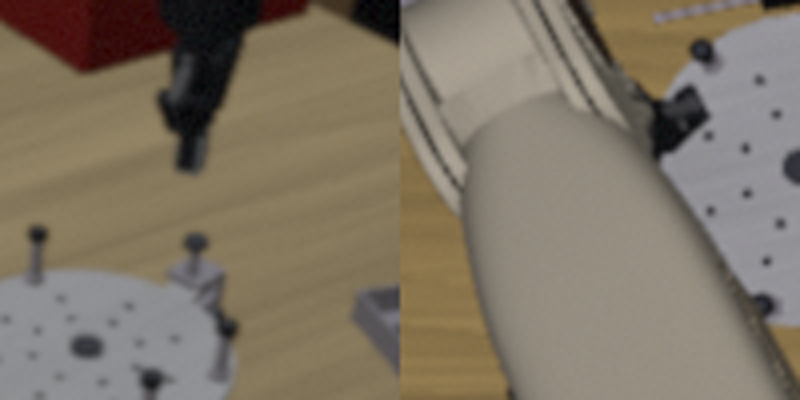

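Scene crop: the gripper hangs up and to the left of the pin. Joint 6 has reached its limit, so I turn the tool the other way.

```bash
python3 - <<'E'
from h import *
go([.4525,.32,.19],95)
E
```

```text
pos [0.4738 0.2804 0.1938] yaw 29.72 tilt 1.92 shift [ 0.01  -0.373  0.044] turn [-0.02  -0.011 -0.725]
```

Call:
send_rows:
  series:
    - [0,[0,0,0],[-0.02,-0.011,-0.725]]
    - [0,[0,0,0],[-0.02,-0.011,-0.725]]
    - [0,[0,0,0],[-0.02,-0.011,-0.725]]
    - [0,[0,0,0],[-0.02,-0.011,-0.725]]
    - [0,[0,0,0],[-0.02,-0.011,-0.725]]
    - [0,[0,0,0],[-0.02,-0.011,-0.725]]
    - [0,[0,0,0],[-0.02,-0.011,-0.725]]
    - [0,[0,0,0],[-0.02,-0.011,-0.725]]

```text
clock: 4.05
ee_pos: [0.4737, 0.2805, 0.1947]
tcp_rot: [0.001, 0.674, 0.739, 0.001]
contact_force: [-0.2, -0.4, 0.5]
finger_gap: 0.0003
grasp_force: 0.0
```

```bash
python3 - <<'E'
from h import *
go([.4525,.32,.13],95); print(read_state()["joints"].round(3))
E
```

```text
pos [0.4737 0.2805 0.1947] yaw 95.24 tilt 0.15 shift [ 0.343 -0.147  0.539] turn [ 0.002 -0.001  0.003] 
[ 0.535  0.369  0.028  1.228 -0.     2.014]
```

Call:
send_rows:
  series:
    - [0,[0.343,-0.147,0.54],[0.002,-0.001,0]]
    - [0,[0.343,-0.147,0.54],[0.002,-0.001,0]]
    - [0,[0.343,-0.147,0.54],[0.002,-0.001,0]]
    - [0,[0.343,-0.147,0.54],[0.002,-0.001,0]]

```text
clock: 4.45
ee_pos: [0.4527, 0.3204, 0.1295]
tcp_rot: [-0.0, 0.675, 0.737, -0.001]
contact_force: [-0.8, 0.4, -0.1]
finger_gap: 0.0002
grasp_force: 0.0
```

```bash
python3 - <<'E'
from h import *
go([.4525,.32,.082],95); print(read_state()["contact_force"].round(2))
c=camera("scene"); print(proj(c,[.4525,.32,.108]),proj(c,[.4525,.32,.088]),[ (np.round(m["at"],1),m["p"]) for m in masks_of("pin_head",c)[:1]])
u,v=proj(c,[.4525,.32,.1]).astype(int)
cv2.imwrite("pics/pin2.png",cv2.resize(c["img"][v-40:v+40,u-40:u+40,::-1],None,fx=6,fy=6,interpolation=cv2.INTER_CUBIC))
E
```

```text
pos [0.4527 0.3204 0.1295] yaw 95.03 tilt 0.13 shift [-0.002 -0.001  0.396] turn [-0.001  0.001  0.   ] 
[-0.77  0.35 -0.15]
[324.56497928 128.23275778] [323.815093   133.43989257] [(array([220.3, 346.6]), 0.72)]
```

View pics/pin2.png

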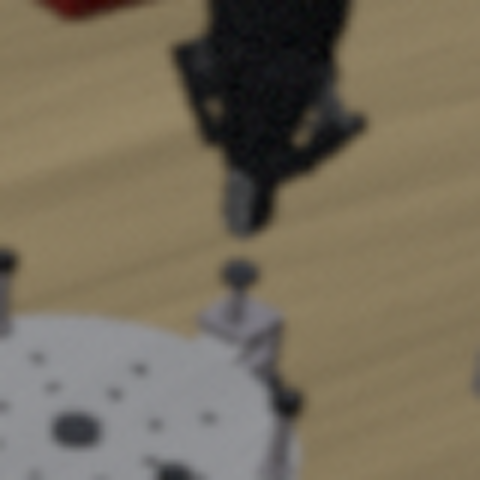

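The fingertips (240,235) sit straight above the pin head (240,270), so I push down in small steps.

Call:
send_rows:
  series:
    - [0,[0,0,0.08],[0,0,0]]
    - [0,[0,0,0.15],[0,0,0]]
    - [0,[0,0,0.18],[0,0,0]]
    - [0,[0,0,0.21],[0,0,0]]
    - [0,[0,0,0.24],[0,0,0]]
    - [0,[0,0,0.27],[0,0,0]]
    - [0,[0,0,0.3],[0,0,0]]
    - [0,[0,0,0.33],[0,0,0]]

```text
clock: 5.35
ee_pos: [0.4527, 0.3204, 0.0894]
tcp_rot: [0.0, 0.676, 0.737, -0.001]
contact_force: [-1.8, -2.2, 6.1]
finger_gap: -0.0001
grasp_force: 3.1
```

Call:
send_rows:
  series:
    - [0,[0,0,0.02],[0,0,0]]
    - [0,[0,0,0.035],[0,0,0]]
    - [0,[0,0,0.05],[0,0,0]]
    - [0,[0,0,0.05],[0,0,0]]

```text
clock: 5.75
ee_pos: [0.4527, 0.3204, 0.0831]
tcp_rot: [0.0, 0.676, 0.737, -0.001]
contact_force: [-0.9, -2.6, 3.9]
finger_gap: 0.0
grasp_force: 1.9
```

Call:
send_rows:
  series:
    - [0,[0,0,0.008],[0,0,0]]
    - [0,[0,0,0.015],[0,0,0]]

```text
clock: 5.95
ee_pos: [0.4527, 0.3204, 0.082]
tcp_rot: [0.0, 0.676, 0.737, -0.001]
contact_force: [-2.8, -4.5, 13.0]
finger_gap: -0.0001
grasp_force: 6.8
```

Call:
send_rows:
  series:
    - [0,[0,0,0.008],[0,0,0]]
    - [0,[0,0,0.008],[0,0,0]]

```text
clock: 6.15
ee_pos: [0.4528, 0.3205, 0.082]
tcp_rot: [0.0, 0.676, 0.737, -0.001]
contact_force: [-3.5, -5.0, 14.0]
finger_gap: 0.0003
grasp_force: 7.0
```

The pin stopped at the expected TCP height (0.082 m) with the force rising to 14 N, so it is seated. Now I retract and turn for the board.

Call:
send_rows:
  series:
    - [0,[0,0,-0.3],[0,0,0]]
    - [0,[0,0,-0.7],[0,0,0]]
    - [50,[0,0,-1],[0,0,-0.095]]
    - [50,[0,0,-1],[0,0,-0.19]]
    - [50,[0,0,-1],[0,0,-0.285]]
    - [50,[0,0,-1],[0,0,-0.38]]
    - [50,[0,0,-1],[0,0,-0.475]]
    - [50,[0,0,-1],[0,0,-0.497]]

```text
clock: 6.95
ee_pos: [0.4528, 0.3213, 0.1997]
tcp_rot: [-0.001, 0.342, 0.94, -0.001]
contact_force: [-0.6, -0.8, -0.1]
finger_gap: 0.0499
grasp_force: 0.0
```

```bash
python3 - <<'E'
from h import *
c=camera("top"); hsv=cv2.cvtColor(c["img"],cv2.COLOR_RGB2HSV)
g=cv2.inRange(hsv,(40,90,30),(90,255,255)); g[:150]=0
g=cv2.morphologyEx(g,cv2.MORPH_CLOSE,np.ones((13,13)))
k=max(cv2.findContours(g,0,2)[0],key=cv2.contourArea)
bx=cv2.boxPoints(cv2.minAreaRect(k)); W=np.array([ray(c,p,.011) for p in bx]); print(W.round(3).tolist())
r=cv2.minAreaRect(W[:,:2].astype(np.float32)); C=W.mean(0)[:2]
# fit yaw/centre against both cameras: project model corners
yaw=-40.3; a=np.radians(yaw); e=np.array([np.cos(a),np.sin(a)]); n=np.array([-e[1],e[0]])
print("grasp",C+.041*e)
ims=[]
for nm in ("top","scene"):
    q=camera(nm); im=cv2.resize(q["img"],None,fx=4,fy=4,interpolation=cv2.INTER_CUBIC)
    P=lambda x,y,z:tuple(int(t) for t in (proj(q,[*(C+x*e+y*n),z])*4+1.5))
    for i,(x,y) in enumerate(((105,55),(-105,55),(-105,-55),(105,-55))):
        cv2.circle(im,P(x/1e3,y/1e3,.011),4,(255,0,0),1)
    cv2.line(im,P(-.088,0,.058),P(.064,0,.058),(255,0,0),1)
    cv2.circle(im,P(.041,0,.058),5,(255,0,255),1)
    o=P(0,0,.03); ims.append(im[o[1]-200:o[1]+200,o[0]-200:o[0]+200])
cv2.imwrite("pics/board.png",np.hstack(ims)[:,:,::-1])
go([*(C+.041*e),.2],139.7)
for m in masks_of("pin_head",q)[:1]: print(m["at"],m["p"],proj(q,[.4525,.32,.057]))
E
```

```text
[[0.466, -0.139, 0.011], [0.626, -0.273, 0.011], [0.554, -0.357, 0.011], [0.397, -0.221, 0.011]]
grasp [ 0.54195582 -0.27411629]
pos [0.4528 0.3212 0.1998] yaw 139.72 tilt 0.16 shift [-3.774e+00 -3.305e+00  2.000e-03] turn [-0.002 -0.001  0.   ] 
[223.3, 175.0] 0.56 [322.68139941 141.31214665]
```

View pics/board.png

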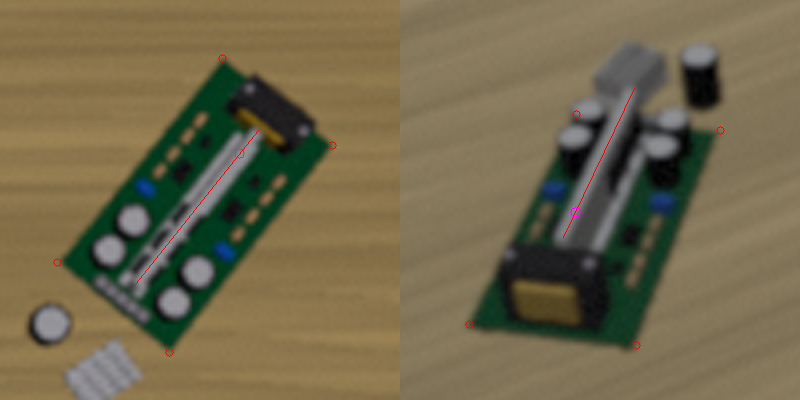

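The projected model (corners, bar line and balance point at (239,153) and (575,212)) matches the board in both views. Moving over it.

Call:
send_rows:
  series:
    - [50,[-0.9435,-0.826,0],[0,0,0]]
    - [50,[-0.9435,-0.826,0],[0,0,0]]
    - [50,[-0.9435,-0.826,0],[0,0,0]]
    - [50,[-0.9435,-0.826,0],[0,0,0]]

```text
clock: 7.55
ee_pos: [0.4757, 0.1673, 0.2003]
tcp_rot: [-0.001, 0.348, 0.938, -0.002]
contact_force: [0.4, 0.4, 0.4]
finger_gap: 0.0498
grasp_force: 0.0
```

Call:
send_rows:
  series:
    - [50,[-0.9435,-0.826,0],[0,0,0]]
    - [50,[-0.9435,-0.826,0],[0,0,0]]
    - [50,[-0.9435,-0.826,0],[0,0,0]]
    - [50,[-0.9435,-0.826,0],[0,0,0]]

```text
clock: 7.95
ee_pos: [0.4985, 0.019, 0.2005]
tcp_rot: [-0.0, 0.348, 0.938, -0.001]
contact_force: [-0.5, -0.2, 0.9]
finger_gap: 0.0501
grasp_force: 0.0
```

Call:
send_rows:
  series:
    - [50,[-0.9435,-0.826,0],[0,0,0]]
    - [50,[-0.9435,-0.826,0],[0,0,0]]
    - [50,[-0.9435,-0.826,0],[0,0,0]]
    - [50,[-0.9435,-0.826,0],[0,0,0]]

```text
clock: 8.35
ee_pos: [0.5213, -0.1295, 0.2003]
tcp_rot: [0.0, 0.347, 0.938, -0.001]
contact_force: [-0.5, 0.6, 0.0]
finger_gap: 0.05
grasp_force: 0.0
```

Call:
send_rows:
  series:
    - [50,[-0.9435,-0.826,0],[0,0,0]]
    - [50,[-0.9435,-0.826,0],[0,0,0]]
    - [50,[-0.9435,-0.826,0],[0,0,0]]
    - [50,[-0.9435,-0.826,0],[0,0,0]]
    - [50,[-0.9435,-0.826,0.6],[0,0,0]]
    - [50,[-0.9435,-0.826,0.6],[0,0,0]]
    - [50,[-0.9435,-0.826,0.6],[0,0,0]]

```text
clock: 9.05
ee_pos: [0.54, -0.2709, 0.1241]
tcp_rot: [-0.005, 0.343, 0.939, 0.0]
contact_force: [0.2, -0.3, -0.1]
finger_gap: 0.05
grasp_force: 0.0
```

```bash
python3 - <<'E'
from h import *
go([.542,-.274,.046],139.7); s=read_state(); print(s["joints"].round(3),s["clock"])
c=camera("scene"); im=cv2.resize(c["img"],None,fx=4,fy=4,interpolation=cv2.INTER_CUBIC)
u,v=(proj(c,[.542,-.274,.08])*4).astype(int)
P=proj(c,[.542,-.274,.058])*4; cv2.circle(im,tuple(int(t) for t in P),5,(255,0,255),1)
cv2.imwrite("pics/pre.png",im[v-220:v+220,u-250:u+250,::-1])
E
```

```text
pos [ 0.54   -0.2709  0.1241] yaw 139.82 tilt 0.63 shift [-0.036 -0.007  0.651] turn [-0.002 -0.007  0.001] 
[-4.640e-01  5.330e-01  9.500e-02  1.144e+00 -1.000e-03  2.370e-01] 9.05
```

View pics/pre.png

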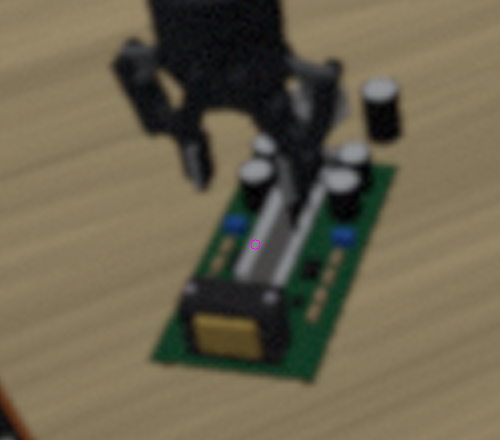

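Call:
send_rows:
  series:
    - [50,[0,0,0.2],[0,0,0]]
    - [50,[0,0,0.2],[0,0,0]]
    - [50,[0,0,0.2],[0,0,0]]
    - [50,[0,0,0.2],[0,0,0]]

```text
clock: 9.5
ee_pos: [0.5436, -0.2742, 0.1068]
tcp_rot: [0.001, 0.344, 0.939, -0.001]
contact_force: [1.2, -0.7, -0.4]
finger_gap: 0.0502
grasp_force: 0.0
```

```bash
python3 - <<'E'
from h import *
go([.542,-.274,.046],139.7)
E
```

```text
pos [ 0.5436 -0.2742  0.1068] yaw 139.79 tilt 0.15 shift [ 0.013 -0.006  0.506] turn [-0.001  0.001  0.001]
```

Call:
send_rows:
  series:
    - [50,[0.01,0,0.2],[0,0,0]]
    - [50,[0.01,0,0.35],[0,0,0]]
    - [50,[0.01,0,0.45],[0,0,0]]
    - [50,[0.01,0,0.5],[0,0,0]]
    - [50,[0.01,0,0.505],[0,0,0]]
    - [50,[0.01,0,0.505],[0,0,0]]

```text
clock: 10.1
ee_pos: [0.5419, -0.2737, 0.0448]
tcp_rot: [-0.0, 0.344, 0.939, -0.001]
contact_force: [-0.1, -1.5, 0.1]
finger_gap: 0.0496
grasp_force: 0.0
```

Call:
send_rows:
  series:
    - [25,[0,0,0],[0,0,0]]
    - [15,[0,0,0],[0,0,0]]
    - [10,[0,0,0],[0,0,0]]
    - [0,[0,0,0],[0,0,0]]
    - [0,[0,0,0],[0,0,0]]
    - [0,[0,0,0],[0,0,0]]
    - [0,[0,0,0],[0,0,0]]
    - [0,[0,0,0],[0,0,0]]

```text
clock: 10.9
ee_pos: [0.5411, -0.2742, 0.0447]
tcp_rot: [-0.0, 0.344, 0.939, -0.002]
contact_force: [-3.0, -2.6, 4.7]
finger_gap: 0.007
grasp_force: 59.4
```

Gripped, with a 7–8 mm gap and 59 N. Now a small trial lift, reading the wrist moment to check the balance.

Call:
send_rows:
  series:
    - [0,[0,0,-0.04],[0,0,0]]
    - [0,[0,0,-0.08],[0,0,0]]
    - [0,[0,0,-0.12],[0,0,0]]
    - [0,[0,0,-0.16],[0,0,0]]
    - [0,[0,0,-0.16],[0,0,0]]
    - [0,[0,0,-0.16],[0,0,0]]

```text
clock: 11.5
ee_pos: [0.5414, -0.2733, 0.0632]
tcp_rot: [-0.001, 0.344, 0.939, -0.001]
contact_force: [-0.4, -0.0, -8.2]
finger_gap: 0.0072
grasp_force: 58.4
```

```bash
python3 - <<'E'
from h import *
s=read_state(); print(s["contact_force"].round(2),s["ft_torque"].round(3)); go([.542,-.274,.2],139.7)
c=camera("scene"); im=cv2.resize(c["img"],None,fx=4,fy=4,interpolation=cv2.INTER_CUBIC)
dz=s["ee_pos"][2]-.0447; C=np.array([.511,-.2478]); a=np.radians(-40.3); e=np.array([np.cos(a),np.sin(a)]); n=np.array([-e[1],e[0]])
for x,y in ((105,55),(-105,55),(-105,-55),(105,-55)):
    cv2.circle(im,tuple(int(t) for t in proj(c,[*(C+x/1e3*e+y/1e3*n),.0095+dz])*4+1.5),4,(255,0,0),1)
u,v=(proj(c,[.542,-.274,.08])*4).astype(int)
cv2.imwrite("pics/lift.png",im[v-220:v+220,u-250:u+250,::-1])
E
```

```text
[-0.41 -0.03 -8.17] [0.057 0.022 0.009]
pos [ 0.5414 -0.2733  0.0632] yaw 139.77 tilt 0.13 shift [-0.007 -0.004 -1.14 ] turn [-0.001 -0.001  0.001]
```

View pics/lift.png

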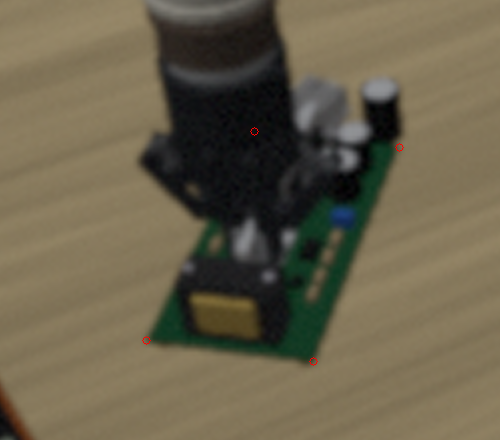

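The lift is level: the projected corners match, the moment is small, and the weight reads 8.2 N. I carry on lifting and then carry it across.

Call:
send_rows:
  series:
    - [0,[0,0,-0.12],[0,0,0]]
    - [0,[0,0,-0.26],[0,0,0]]
    - [0,[0,0,-0.4],[0,0,0]]
    - [0,[0,0,-0.54],[0,0,0]]
    - [0,[0,0,-0.68],[0,0,0]]
    - [0,[0,0,-0.82],[0,0,0]]
    - [0,[0,0,-0.94],[0,0,0]]
    - [0,[0,0,-1],[0,0,0]]

```text
clock: 12.35
ee_pos: [0.542, -0.2735, 0.1846]
tcp_rot: [0.0, 0.344, 0.939, -0.001]
contact_force: [0.4, 0.9, -9.6]
finger_gap: 0.0073
grasp_force: 59.0
```

Call:
send_rows:
  series:
    - [0,[0,0,-0.05],[0,0,0]]
    - [0,[0.05,0.055,-0.1],[0,0,0]]
    - [0,[0.15,0.165,-0.15],[0,0,0]]
    - [0,[0.28,0.308,-0.15],[0,0,0]]
    - [0,[0.43,0.473,-0.15],[0,0,0]]
    - [0,[0.58,0.638,-0.15],[0,0,0]]
    - [0,[0.73,0.803,-0.15],[0,0,0]]
    - [0,[0.88,0.967,-0.15],[0,0,0]]

```text
clock: 13.15
ee_pos: [0.5351, -0.1137, 0.2009]
tcp_rot: [-0.001, 0.343, 0.939, -0.0]
contact_force: [0.3, 0.9, -8.6]
finger_gap: 0.0071
grasp_force: 58.8
```

Call:
send_rows:
  series:
    - [0,[0.11,0.121,0],[0,0,0]]
    - [0,[0.22,0.242,0],[0,0,0]]
    - [0,[0.33,0.363,0],[0,0,0]]
    - [0,[0.44,0.484,0],[0,0,0]]
    - [0,[0.55,0.605,0],[0,0,0]]
    - [0,[0.66,0.726,0],[0,0,0]]
    - [0,[0.77,0.847,0],[0,0,0]]
    - [0,[0.88,0.967,0],[0,0,0]]

```text
clock: 13.95
ee_pos: [0.529, 0.0426, 0.2008]
tcp_rot: [-0.001, 0.343, 0.939, -0.001]
contact_force: [-0.3, 0.1, -9.7]
finger_gap: 0.007
grasp_force: 58.7
```

Call:
send_rows:
  series:
    - [0,[0.14,0.154,0],[0,0,0]]
    - [0,[0.28,0.308,0],[0,0,0]]
    - [0,[0.42,0.462,0],[0,0,0]]
    - [0,[0.55,0.605,0],[0,0,0]]
    - [0,[0.67,0.737,0],[0,0,0]]
    - [0,[0.77,0.847,0],[0,0,0]]
    - [0,[0.84,0.923,0],[0,0,0]]
    - [0,[0.88,0.967,0],[0,0,0]]

```text
clock: 14.75
ee_pos: [0.5236, 0.1988, 0.2007]
tcp_rot: [-0.001, 0.343, 0.939, -0.001]
contact_force: [0.0, -0.8, -7.4]
finger_gap: 0.0074
grasp_force: 58.7
```

Call:
send_rows:
  series:
    - [0,[0,0,0],[0,0,-0.015]]
    - [0,[0,0,0],[0,0,-0.04]]
    - [0,[0,0,0],[0,0,-0.08]]
    - [0,[0,0,0],[0,0,-0.12]]
    - [0,[0,0,0],[0,0,-0.16]]
    - [0,[0,0,0],[0,0,-0.2]]
    - [0,[0,0,0],[0,0,-0.24]]
    - [0,[0,0,0],[0,0,-0.28]]

```text
clock: 15.55
ee_pos: [0.5246, 0.1959, 0.2007]
tcp_rot: [-0.001, 0.13, 0.992, -0.001]
contact_force: [-0.0, 0.1, -9.9]
finger_gap: 0.0071
grasp_force: 58.8
```

Call:
send_rows:
  series:
    - [0,[0,0,0],[0,0,-0.05]]
    - [0,[0,0,0],[0,0,-0.1]]
    - [0,[0,0,0],[0,0,-0.15]]
    - [0,[0,0,0],[0,0,-0.2]]
    - [0,[0,0,0],[0,0,-0.25]]
    - [0,[0,0,0],[0,0,-0.29]]
    - [0,[0,0,0],[0,0,-0.315]]
    - [0,[0,0,0],[0,0,-0.325]]

```text
clock: 16.35
ee_pos: [0.5246, 0.196, 0.2007]
tcp_rot: [-0.001, -0.124, 0.992, -0.001]
contact_force: [0.2, 0.8, -8.4]
finger_gap: 0.0077
grasp_force: 58.8
```

```bash
python3 - <<'E'
from h import *
go([.5253,.1967,.175],194.1); s=read_state(); print(s["joints"].round(3),s["ft_torque"].round(3),s["clock"])
E
```

```text
pos [0.5246 0.196  0.2007] yaw -165.79 tilt 0.17 shift [-0.008  0.004  0.214] turn [-0.001 -0.002  0.001] 
[ 3.580e-01  3.880e-01  7.300e-02  1.258e+00 -1.000e-03  1.100e-01] [0.023 0.012 0.027] 16.35
```

Call:
send_rows:
  series:
    - [0,[0,0,0.05],[0,0,0]]
    - [0,[-0.005,0.004,0.1],[0,0,0]]
    - [0,[-0.005,0.004,0.15],[0,0,0]]
    - [0,[-0.005,0.004,0.19],[0,0,0]]
    - [0,[-0.005,0.004,0.21],[0,0,0]]
    - [0,[-0.005,0.004,0.21],[0,0,0]]
    - [0,[-0.005,0.004,0.21],[0,0,0]]
    - [0,[-0.005,0.004,0.21],[0,0,0]]

```text
clock: 17.15
ee_pos: [0.5253, 0.1979, 0.1759]
tcp_rot: [-0.001, -0.124, 0.992, -0.0]
contact_force: [0.2, -0.5, -9.1]
finger_gap: 0.0074
grasp_force: 58.9
```

```bash
python3 - <<'E'
from h import *
go([.5253,.1967,.175],194.1)
s=read_state(); zb=s["ee_pos"][2]-.0447+.011
ims=[]; C=np.array([.4865,.187]); a=np.radians(14.1); e=np.array([np.cos(a),np.sin(a)]); n=np.array([-e[1],e[0]])
for nm in ("top","scene"):
    q=camera(nm); hsv=cv2.cvtColor(q["img"],cv2.COLOR_RGB2HSV)
    if nm=="top":
        g=cv2.inRange(hsv,(40,90,30),(90,255,255)); g=cv2.morphologyEx(g,cv2.MORPH_CLOSE,np.ones((13,13)))
        k=max(cv2.findContours(g,0,2)[0],key=cv2.contourArea); W=np.array([ray(q,p,zb) for p in cv2.boxPoints(cv2.minAreaRect(k))]); print(W.round(3).tolist(),W.mean(0))
    im=cv2.resize(q["img"],None,fx=4,fy=4,interpolation=cv2.INTER_CUBIC)
    P=lambda x,y,z:tuple(int(t) for t in (proj(q,[*(C+x*e+y*n),z])*4+1.5))
    for x,y in ((105,55),(-105,55),(-105,-55),(105,-55)): cv2.circle(im,P(x/1e3,y/1e3,zb),4,(255,0,0),1)
    for x,y in ((97,47),(-97,47),(-97,-47),(97,-47)): cv2.circle(im,P(x/1e3,y/1e3,.09),9,(255,255,0),1)
    o=P(0,0,.1); ims.append(im[o[1]-250:o[1]+250,o[0]-200:o[0]+200])
cv2.imwrite("pics/end.png",np.hstack(ims)[:,:,::-1])
E
```

```text
pos [0.5253 0.1979 0.1759] yaw -165.79 tilt 0.09 shift [ 0.003 -0.009  0.008] turn [-0.    -0.001  0.001] 
[[0.597, 0.191, 0.142], [0.604, 0.161, 0.142], [0.398, 0.11, 0.142], [0.391, 0.139, 0.142]] [0.4974741  0.15018892 0.14223856]
```

View pics/end.png

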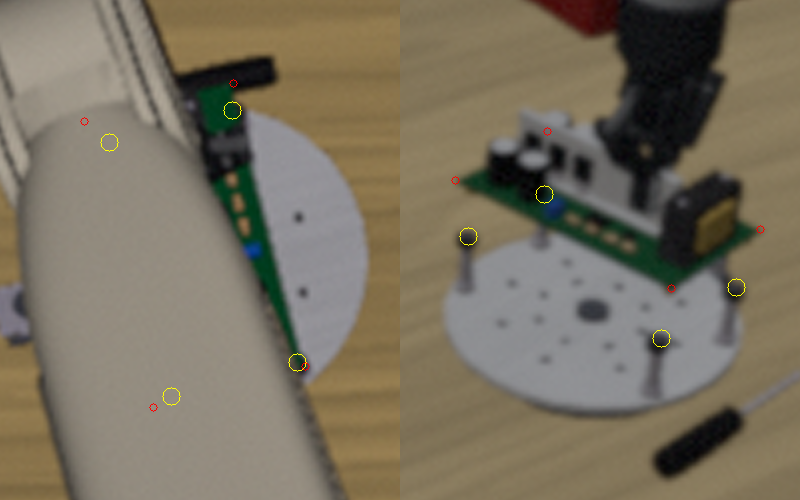

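The yellow cup circles sit on the cups and the board's corners match the target outline within about 3 mm in both views. The board is level, so I hand in.

```bash
python3 -c "
from h import *
s=read_state(); print(np.abs(s['dq']).max(),s['grasp_force']); print(job_done())"
```

```text
0.001063046866934249 58.91146659851074
the job is handed in; nothing more can be done
None
```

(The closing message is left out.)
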